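# Flip the kickstand of the table chalkboard and hold the board upright

### The arm

A 6-joint arm with a two-finger parallel gripper is mounted at the origin on the work surface. World frame = base frame: x ahead of the robot, y to its left, z up, the work surface at z = 0. Lengths are in m, angles in rad, forces in N, time in s.
With the tool pointing down it reaches from about 0.25 to 0.725 m from the base axis. Payload 4 kg.
Tool frame: the origin (TCP) lies on the front face of the gripper's body, between the roots of the fingers; the fingertips stand 73 mm ahead of it and the grasp point (between the pads) lies 54 mm ahead of it; z points along the fingers, y is the line along which they close (so a half turn about z gives the same grasp; the last joint's range is limited). The gripper opens to 85 mm and grips with 20 to 120 N. Pads are 22 mm wide; open, the fingers measure 114 mm over their backs; the gripper's body (76 mm by 85 mm) begins 54 mm behind the grasp point. The pads swing forward as they close: fully open they stand 13 mm farther back than shut.
Start: joints at [-1.19, 0.241, 0.005, 1.335, 0, 1.571], TCP at [0.186, -0.464, 0.304] pointing down, gripper open.
Joint ranges: [-2.72, 2.72], [-1.05, 1.87], [-1.09, 1.28], [-1.99, 2.15], [-1.42, 1.44], [-3.14, 3.14]. Speed limits (rad/s): [2.79, 2.79, 3.14, 3.14, 3.14, 3.14].

### API

Orientations are given as a unit quaternion [x, y, z, w].
In Python, from workcell import bot gives the robot as it stands. The module is installed in compiled form; this text tells all that it offers.
- The arm moves only by the tool step_arm, never from a script. Its argument "rows" is a list of rows, each a list of 2 entries, a list of its own where there are three numbers: the shift along the tool's x, y, z in mm, then the turn about the tool's z in degrees. A call has 1 to 12 rows; each row is the pose to reach, as a shift and turn from the pose commanded when the call began, along the tool's axes at that moment; what a row does not reach only later rows make up. A row lasts 1/8 s, in which the tool goes at most 62.5 mm and 10.7 degrees, less where a joint would pass 70% of its speed; a pose out of reach is approached as far as the arm can. A call with a gripper value outside its range is refused whole. "claw" is the gripper's target within -1 to 1 (shut at 1, half-way at 0, fully open at -1), set as the call begins (left out, the last holds). The fingers move at their own pace and stop on an object; the grip force is fixed at half the most. Time passes only in rows, so rows that repeat a pose let the fingers close. It gives the time, the measured TCP pose, the force, the opening and the grip force at its end, in the units of the state.
- bot.get_obs(): the state, without advancing time (a new reading comes with each control period).
- bot.camera(name): name is "scene" or "top" or "wrist"; returns (picture, depth): 480x640x3 uint8, red, green, blue; 480x640 float32, m along the optical axis (not along the pixel's ray), 0 where there is no reading.
- bot.camera_params(name): a dict with "fx", "fy", "cx", "cy" (pixels), "D" ([k1, k2, p1, p2, k3] as OpenCV has them; the pictures are not rectified), "pose" (4x4, takes a point from camera to world coordinates). Camera axes: x right, y up, looking along -z (the intrinsics and any distortion apply to the point x, -y, -z); pixel columns grow to the right and rows downward; lengths in m; the calibration is good to about 2 mm. A picture is of the moment at which its call begins: read the wrist's pose just before it. camera_params takes no time and is no camera call; for the wrist camera it gives the pose at the moment of the call.
- bot.job_done(): hands the job in; it is judged then, once.
Trained networks look in the newest picture that a camera, given by its name, has taken for a name from the list of things; names that differ only in an ending like _2 or _b are one class to them, and where a whole thing is asked for, a point or a joint stands for the part that bears it (a point fixed in the world has none). Each returns a list of dicts, best first, with "score" (0 to 1); they miss things now and then, are a little off and sometimes report something else, mostly with a low value. They report only what shows in the picture. A call takes as long as a camera call. They do not tell look-alikes from the thing itself.
- bot.trace(target, camera): "pixels" (480x640 bool, what is visible of it) and "uv" ([column, row] in pixels, amid what is visible of it).
The state is a dict: "clock": time; "joint_pos": joint angles; "joint_vel": joint speeds; "tau": joint torques, N m; "eef_pos": TCP position; "tool_rot": TCP orientation; "ft_force": force on the tool from outside, world axes, zero at the start; "ft_torque": the same for the moment, N m; "grip_width": finger opening in m; "grasp_force": force on a finger pad.
Only numpy, scipy, OpenCV 4.12 (cv2) and the standard library are available. Lean on these libraries where they do the work, as an engineer would, in place of code of your own. Each camera call takes 0.05 s, during which the arm holds its last target. There are 200 camera calls.

### The job

The chalkboard is leaning face-first on the ice bucket with its kickstand folded up against its back. Flip the kickstand down past its dead centre until it snaps fully open, then take the board by its top rail and bring it up off the bucket to stand upright on the table, without disturbing the bucket or the glasses. Finish still gripping the top rail, holding the board upright so that it cannot tip over while a colleague chalks on it.

Things in the scene. Friction and masses are not known exactly. Their poses are not given: they have to be found in the camera images.
- board: Pine-framed chalkboard 210 wide, 250 tall, 18 thick, about 0.75 kg. Origin: middle of its underside. Own z up the board, x out of the slate face, y across. At first it stands on its bottom rail with its top leaning about 0.4 rad away from the robot, slate resting on the bucket rim 180 mm up, back towards the robot. To come upright it turns about the front edge of its foot (x = +9).
- board_top (a point): Middle of the board's top edge (board x 0, y 0, z 250). The top rail below it is 24 high and 18 thick, free on both sides, to be pinched from above along the board's slope; behind all rails (24 wide, back at x = -9) the plywood-backed slate panel is recessed, x = +1 to +6. Axes as the board's.
- board_hub (a point): Pivot of the kickstand on the board's back: board x = -26, y = 0, z = 96 mm; the pivot axis runs along the board's y. A dark steel fork 28 mm wide carries it. Axes as the board's.
- kickstand_foot (a point): Centre of the kickstand's free end, a black rubber foot 16 mm across and 16 wide (along board y), on a 10 mm aluminium leg bent outward at its end: 120 mm along the leg from the hub and 26 mm off its line. Folded, the leg points up along the board's back; the foot lies at board x = -52, z = 216, with a gap of 35 mm to the frame (45 to the panel) where a finger can go in from above to push it out.
- kickstand (a joint): Kickstand angle in rad: 0 folded up along the board's back; it grows as the foot swings out behind the board (towards the robot) and down; 2.16 is fully open on its stop, where the foot just reaches the table when the board is upright. An over-centre spring holds it shut below about 0.8 and snaps it to the open stop beyond. Pushing the foot out takes only 0.5 N; a hard pull would tip the board.
- bucket: Steel ice bucket, 170 mm high, 190 mm across the rim, 140 mm across the base, 3.5 kg with its ice, open top, ring handles. Origin: centre of its underside.
- shot_a: Used clear shot glass, 56 mm across the rim, 66 mm high, standing beside the bucket. Origin: centre of its underside. Leave alone.
- shot_b: Used greenish shot glass, 56 mm across, 66 mm high, standing nearer the robot beside the board. Origin: centre of its underside. Leave alone.
- jar_a: Small empty glass jar, 66 mm across, 72 mm high, beside the bucket. Origin: centre of its underside. Leave alone.
- jar_b: Small empty glass jar, 66 mm across, 72 mm high, nearer the robot beside the board. Origin: centre of its underside. Leave alone.
- shot_c: Clear shot glass, 56 mm across, 66 mm high, at one side of the table. Origin: centre of its underside. Leave alone.
- jar_c: Small empty glass jar, 66 mm across, 72 mm high, at one side of the table. Origin: centre of its underside. Leave alone.
- tumbler: Water tumbler, 76 mm across, 95 mm high, at one side of the table. Origin: centre of its underside. Leave alone.
- wineglass: Stemmed wine glass, 74 mm across, 178 mm high, at one side of the table. Origin: centre of its underside. Leave alone.
Things that resemble listed ones, but are neither listed nor needed, are in the scene too. Leave any yellow look-alike of the bucket alone.

How it is judged:
On the way, in this order (a step that is already met when the one before it is completed fails the run):
1. the kickstand has been flipped over centre and is fully open, the board still leaning on the bucket (value of joint kickstand above 2.05 rad and angle between board's own z axis and vertical above 0.25 rad), for 0.2 s.
2. the board is gripped by its top rail and stands upright (angle between board's own z axis and vertical below 0.09 rad and contact force between the fingers and board above 5 N), for 0.3 s.
At the end, for the whole second after the job is handed in: The kickstand is fully open (beyond 2.05 rad), the board stands on the table (foot less than 8 mm up) within 0.09 rad of vertical, still, clear of the bucket, and the gripper holds it by the top rail with more than 5 N (all of step 2 and value of joint kickstand above 2.05 rad and height (world z) of board below 0.008 m and contact force between board and bucket below 0.1 N and z of the grasp point in the frame of board between 0.205 and 0.275 m and x of the grasp point in the frame of board between -0.02 and 0.02 m and linear speed of board below 0.02 m/s and angular speed of board below 0.1 rad/s); the arm keeps its last pose, push and grip.
It fails at once if a glass is pushed more than 25 mm or knocked over (distance of any of shot_a, shot_b, shot_c, jar_a, jar_b, jar_c, tumbler, wineglass from where it was at the start of the episode above 0.025 m or angle between any of shot_a, shot_b, shot_c, jar_a, jar_b, jar_c, tumbler, wineglass's own z axis and vertical above 0.5 rad).
It fails at once if the ice bucket is pushed more than 25 mm or tipped (distance of bucket from where it was at the start of the episode above 0.025 m or angle between bucket's own z axis and vertical above 0.15 rad).
It fails at once if the board is knocked flat (angle between board's own z axis and vertical above 0.9 rad).
It also fails if it takes over 51 s, if anything falls off the work surface, if the arm or the gripper's body presses on something with over 40 N, if the wrist force passes 120 N, or if a joint passes its speed limit or range.

## Working session

There is one attempt and no reset: what is moved stays moved. The work goes in short steps, Python scripts to look and compute and a tool call to move; the robot and the scene stay as the last step left them, time stands still between calls to the robot, and variables do not carry over. Pictures are saved under pics/ and viewed, at most 10 in all, crops included, and the job is handed in when it is done.

Besides the shell and the picture viewer there is one more tool, called after "Request:" as name(argument=value, ...) on one line, values as JSON. step_arm: Moves the arm, as the interface text tells. Its arguments: {"type":"object","properties":{"rows":{"type":"array"},"claw":{"type":"number"}},"required":["rows"]}

```bash
mkdir -p pics
cat > h.py <<'E'
import numpy as np,cv2
from workcell import bot
from scipy.spatial.transform import Rotation as R
def cloud(name):
    im,d=bot.camera(name); p=bot.camera_params(name)
    K=np.array([[p['fx'],0,p['cx']],[0,p['fy'],p['cy']],[0,0,1]])
    v,u=np.mgrid[0:480,0:640]
    n=cv2.undistortPoints(np.stack([u,v],-1).reshape(-1,1,2).astype(np.float64),K,np.array(p['D'])).reshape(480,640,2)
    T=np.array(p['pose'])
    c=np.stack([n[...,0]*d,-n[...,1]*d,-d],-1)
    w=c@T[:3,:3].T+T[:3,3]; w[d==0]=np.nan
    return im,d,w
def save(n,im): cv2.imwrite('pics/'+n,cv2.cvtColor(im,cv2.COLOR_RGB2BGR))
E
cat > a.py <<'E'
from h import *
for c in ['scene','top']:
    im,d,w=cloud(c); save(c+'0.png',im); np.save(c+'.npy',w)
    for t in ['board','bucket','kickstand_foot','shot_a','jar_a','tumbler','wineglass']:
        for r in bot.trace(t,c)[:4]:
            m=r['pixels']; q=w[m]; q=q[~np.isnan(q[:,0])]
            print(c,t,round(r['score'],2),np.round(r['uv']),m.sum(),np.round(np.percentile(q,[3,50,97],axis=0),3).tolist() if len(q) else '')
o=bot.get_obs();print(o['clock'],o['eef_pos'],o['tool_rot'],o['grip_width'])
E
python3 a.py
```

```text
scene board 0.97 [363. 271.] 2245 [[0.57, -0.005, 0.012], [0.652, 0.1, 0.216], [0.689, 0.192, 0.236]]
scene bucket 0.97 [354. 321.] 7512 [[0.647, -0.022, 0.011], [0.707, 0.065, 0.089], [0.817, 0.145, 0.169]]
scene bucket 0.96 [203. 283.] 6945 [[0.485, -0.322, 0.012], [0.537, -0.244, 0.097], [0.658, -0.162, 0.17]]
scene bucket 0.56 [204. 190.] 5526 [[0.212, -0.298, 0.022], [0.261, -0.217, 0.109], [0.387, -0.135, 0.17]]
scene kickstand_foot 0.45 [361. 248.] 89 [[0.604, 0.095, 0.173], [0.609, 0.101, 0.208], [0.613, 0.107, 0.231]]
scene shot_a 0.81 [490. 271.] 588 [[0.596, 0.406, 0.006], [0.619, 0.432, 0.044], [0.645, 0.457, 0.066]]
scene shot_a 0.68 [274. 238.] 524 [[0.392, -0.089, 0.006], [0.411, -0.066, 0.044], [0.444, -0.044, 0.067]]
scene shot_a 0.61 [427. 340.] 644 [[0.738, 0.193, 0.002], [0.757, 0.219, 0.041], [0.788, 0.24, 0.067]]
scene shot_a 0.37 [361. 250.] 148 [[0.44, 0.095, -0.005], [0.608, 0.103, 0.198], [0.613, 0.175, 0.231]]
scene jar_a 0.91 [278. 343.] 896 [[0.662, -0.126, 0.003], [0.699, -0.097, 0.041], [0.725, -0.069, 0.073]]
scene jar_a 0.69 [428. 254.] 705 [[0.503, 0
[... 1574 characters left out ...]
89, 0.008], [0.417, -0.068, 0.027], [0.441, -0.044, 0.069]]
top jar_a 0.57 [199. 237.] 543 [[0.505, 0.27, 0.002], [0.535, 0.305, 0.035], [0.561, 0.331, 0.073]]
top jar_a 0.57 [467. 266.] 551 [[0.435, -0.447, 0.003], [0.462, -0.421, 0.039], [0.491, -0.385, 0.073]]
top jar_a 0.55 [350. 174.] 510 [[0.664, -0.122, 0.002], [0.698, -0.097, 0.029], [0.724, -0.066, 0.074]]
top tumbler 0.6 [151. 264.] 927 [[0.422, 0.378, 0.0], [0.456, 0.427, 0.039], [0.489, 0.448, 0.096]]
top wineglass 0.58 [478. 209.] 1110 [[0.571, -0.449, 0.001], [0.599, -0.416, 0.163], [0.631, -0.392, 0.181]]
0.8 [ 0.18585512 -0.46419295  0.30395748] [9.81926925e-01 1.89260430e-01 1.43655309e-05 5.88931941e-05] 0.08538810126826755
```

View picture.

```bash
cat > b.py <<'E'
from h import *
w=np.load('top.npy');s=np.load('scene.npy')
# top edge/rail and panel: fit board plane from points on board
for n,W in [('top',w),('scene',s)]:
    q=W.reshape(-1,3); q=q[~np.isnan(q[:,0])]
    b=q[(q[:,2]>.222)&(q[:,2]<.26)&(q[:,0]>.6)&(q[:,0]<.75)&(q[:,1]>-.05)&(q[:,1]<.25)]
    b=b[b[:,2]<.245]
    print(n,len(b),np.round(np.percentile(b,[1,50,99],axis=0),4).tolist())
    # edge line x(y)
    for y in np.arange(0,.2,.02):
        k=b[abs(b[:,1]-y)<.01]
        if len(k): print(round(y,3),len(k),np.round([k[:,0].min(),k[:,0].max(),k[:,2].max()],4))
    f=q[(q[:,0]>.54)&(q[:,0]<.62)&(abs(q[:,1]-.1)<.03)&(q[:,2]>.15)]
    if len(f): print('foot',len(f),np.round(np.percentile(f,[2,50,98],axis=0),4).tolist())
a=cv2.imread('pics/scene0.png')[180:400,200:500];b=cv2.imread('pics/top0.png')[100:320,130:430]
cv2.imwrite('pics/c1.png',cv2.resize(np.hstack([a,b]),(800,293)))
E
python3 b.py
```

```text
top 1013 [[0.6026, -0.0094, 0.2224], [0.6606, 0.0937, 0.2327], [0.693, 0.1906, 0.2399]]
0.0 97 [0.6261 0.6528 0.2405]
0.02 98 [0.6323 0.6584 0.2405]
0.04 92 [0.6348 0.6638 0.2406]
0.06 94 [0.6412 0.6677 0.241 ]
0.08 99 [0.6453 0.6744 0.2387]
0.1 136 [0.6003 0.6783 0.2407]
0.12 102 [0.6008 0.6829 0.24  ]
0.14 94 [0.6623 0.6894 0.2412]
0.16 89 [0.6673 0.6914 0.2392]
0.18 90 [0.6714 0.6959 0.2414]
foot 70 [[0.5988, 0.0957, 0.1516], [0.6044, 0.1033, 0.228], [0.6142, 0.1127, 0.2326]]
scene 1053 [[0.6051, -0.0115, 0.2228], [0.6637, 0.0936, 0.2324], [0.6945, 0.1891, 0.2383]]
0.0 91 [0.6313 0.6529 0.2369]
0.02 103 [0.6368 0.6576 0.2387]
0.04 101 [0.6433 0.6621 0.2384]
0.06 94 [0.6484 0.6677 0.2382]
0.08 102 [0.6505 0.6736 0.2385]
0.1 148 [0.6004 0.6788 0.2396]
0.12 97 [0.6615 0.684  0.238 ]
0.14 103 [0.6667 0.6879 0.2396]
0.16 95 [0.6712 0.6939 0.2378]
0.18 95 [0.6766 0.6989 0.2385]
foot 117 [[0.6023, 0.0947, 0.1673], [0.6089, 0.1019, 0.2098], [0.6139, 0.1092, 0.2322]]
```

View pics/scene0.png

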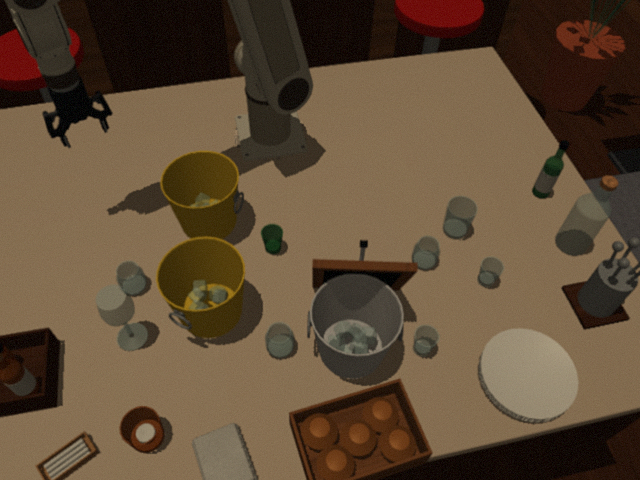

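View pics/top0.png

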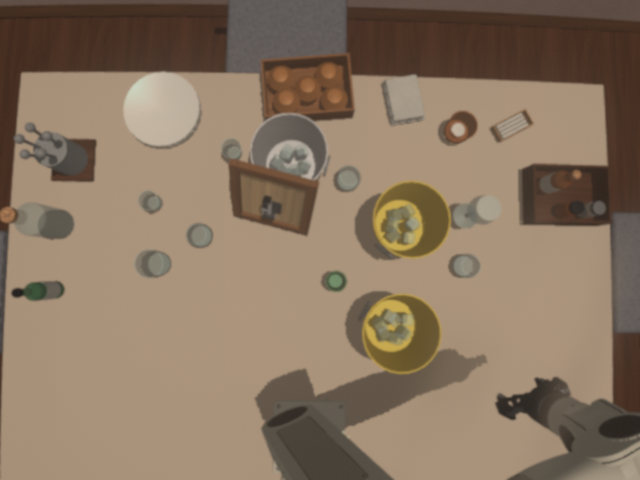

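Request:
step_arm(rows=[[[0, 0, -60], 0], [[582, -385, -80], -54], [[582, -385, -80], -54], [[582, -385, -80], -54], [[582, -385, -80], -54], [[582, -385, -80], -54], [[582, -385, -80], -54], [[582, -385, -80], -54], [[582, -385, -80], -54], [[582, -385, -80], -54], [[582, -385, -80], -54], [[582, -385, -80], -54]], claw=-1)

```text
clock: 2.3
eef_pos: [0.5779, 0.1027, 0.3838]
tool_rot: [0.789, 0.614, 0.0, 0.0]
ft_force: [1.0, -1.1, 0.4]
grip_width: 0.0852
grasp_force: 0.0
```

Request:
step_arm(rows=[[[0, 0, 0], 0], [[0, 0, 0], 0]])

```text
clock: 2.55
eef_pos: [0.5768, 0.1009, 0.383]
tool_rot: [0.789, 0.615, -0.001, -0.0]
ft_force: [0.3, 0.2, -0.3]
grip_width: 0.0854
grasp_force: 0.0
```

```bash
cat > w.py <<'E'
from h import *
import sys
o=bot.get_obs(); im,d,w=cloud('wrist'); save(sys.argv[1],im)
u=np.array([.969,-.248]);v=np.array([.248,.969])
t=np.array(o['eef_pos']); print('clock',o['clock'],'tcp s,t,z',np.round([t[:2]@u,t[:2]@v,t[2]],4), o['grip_width'])
s=w[...,:2]@u; tt=w[...,:2]@v; z=w[...,2]
ok=~np.isnan(z)
np.savez('wr.npz',s=s,t=tt,z=z)
def prof(t0,t1):  # profile along s of max z
    m=ok&(tt>t0)&(tt<t1)&(s>.44)&(s<.66)&(z<.28)
    for a in np.arange(.44,.66,.006):
        k=m&(s>=a)&(s<a+.006)
        if k.sum(): print(f'{a+.003:.3f}:{z[k].min():.3f}-{z[k].max():.3f}',end='  ')
    print()
print('centre');prof(.244,.256); print('side');prof(.19,.21);prof(.30,.32)
for r in bot.trace('kickstand_foot','wrist')[:2]:
    m=r['pixels']&ok; print(r['score'],r['uv'],m.sum(),np.round(np.percentile(np.c_[s[m],tt[m],z[m]],[3,50,97],axis=0),4).tolist())
E
python3 w.py w1.png
```

```text
clock 2.55 tcp s,t,z [0.5339 0.2408 0.383 ] 0.0854149291587716
centre
0.443:-0.003-0.001  0.449:-0.003-0.001  0.455:-0.002-0.001  0.461:-0.003-0.001  0.467:-0.003-0.001  0.473:-0.003-0.001  0.479:-0.002-0.002  0.485:-0.002-0.002  0.491:-0.003-0.001  0.497:-0.002-0.002  0.503:-0.002-0.001  0.509:-0.003-0.001  0.515:-0.002-0.001  0.521:0.006-0.019  0.527:0.019-0.108  0.533:0.027-0.113  0.539:0.110-0.120  0.545:0.111-0.133  0.551:0.072-0.224  0.557:0.076-0.231  0.563:0.088-0.232  0.569:0.106-0.229  0.575:0.114-0.127  0.581:0.125-0.141  0.587:0.138-0.154  0.593:0.152-0.169  0.599:0.166-0.184  0.605:0.181-0.225  0.611:0.194-0.238  0.617:0.233-0.238  0.623:0.231-0.235  0.629:0.229-0.233  
side
0.443:-0.003-0.001  0.449:-0.002-0.001  0.455:-0.003-0.001  0.461:-0.004-0.001  0.467:-0.002-0.002  0.473:-0.003-0.001  0.479:-0.002-0.001  0.485:-0.003-0.002  0.491:-0.003-0.001  0.497:-0.002-0.001  0.503:-0.003-0.001  0.509:-0.003-0.002  0.515:-0.002-0.001  0.521:-0.002-0.018  0.527:0.019-0.029  0.533:0.023-0.029  0.539:0.024-0.037  0.545:0.036-0.051  0.551:0.052-0.065  0.557:0.063-0.080  0.563:0.0
[... 349 characters left out ...]
002-0.001  0.485:-0.003-0.001  0.491:-0.003-0.001  0.497:-0.003-0.002  0.503:-0.003-0.001  0.509:-0.003-0.001  0.515:-0.003-0.001  0.521:0.007-0.021  0.527:0.020-0.030  0.533:0.024-0.029  0.539:0.023-0.041  0.545:0.036-0.055  0.551:0.053-0.069  0.557:0.066-0.083  0.563:0.081-0.098  0.569:0.096-0.112  0.575:0.110-0.126  0.581:0.123-0.140  0.587:0.137-0.156  0.593:0.152-0.172  0.599:0.166-0.185  0.605:0.181-0.226  0.611:0.195-0.239  0.617:0.233-0.238  0.623:0.231-0.236  0.629:0.229-0.233  
0.92 [356.1, 202.9] 2076 [[0.5311, 0.2413, 0.1041], [0.5559, 0.2541, 0.1612], [0.5679, 0.266, 0.2302]]
0.28 [411.7, 178.7] 53073 [[0.5274, 0.1569, 0.0248], [0.5954, 0.2707, 0.1759], [0.6269, 0.3521, 0.2359]]
```

View pics/w1.png

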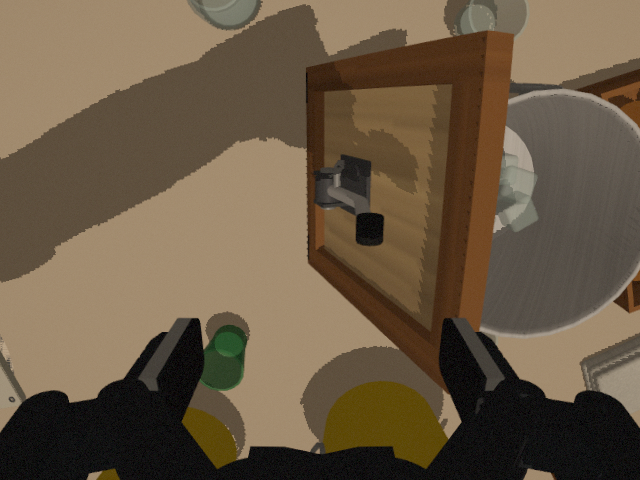

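Request:
step_arm(rows=[[[13, 3, 0], 0], [[13, 3, 40], 0], [[13, 3, 80], 0], [[13, 3, 80], 0], [[13, 3, 80], 0]])

```text
clock: 3.28
eef_pos: [0.5838, 0.1127, 0.3056]
tool_rot: [0.789, 0.614, 0.001, 0.001]
ft_force: [-0.5, 0.7, 0.9]
grip_width: 0.0856
grasp_force: 0.0
```

Request:
step_arm(rows=[[[0, 0, 17], 0], [[0, 0, 33], 0], [[0, -8, 33], 0], [[0, -16, 33], 0], [[0, -25, 34], 0], [[0, -35, 35], 0], [[0, -35, 35], 0]])

```text
clock: 4.15
eef_pos: [0.5483, 0.1215, 0.269]
tool_rot: [0.789, 0.615, 0.0, -0.0]
ft_force: [0.3, -0.6, 0.4]
grip_width: 0.0854
grasp_force: 0.1
```

```bash
python3 w.py w2.png | tail -3
```

```text
0.443:-0.004-0.000  0.449:-0.004-0.001  0.455:-0.003-0.001  0.461:-0.003-0.001  0.467:-0.004-0.001  0.473:-0.004-0.000  0.479:-0.003-0.001  0.485:-0.003-0.000  0.491:-0.004-0.001  0.497:-0.003-0.001  0.503:-0.003-0.001  0.509:-0.003-0.001  0.515:-0.003-0.007  0.521:0.006-0.021  0.527:0.020-0.029  0.533:0.022-0.028  0.539:0.023-0.039  0.545:0.035-0.054  0.551:0.051-0.067  0.557:0.062-0.083  0.563:0.079-0.098  0.569:0.093-0.111  0.575:0.107-0.126  0.581:0.120-0.141  0.587:0.135-0.156  0.593:0.149-0.172  0.599:0.164-0.185  0.605:0.177-0.215  0.611:0.191-0.207  
0.83 [420.6, 332.4] 6183 [[0.529, 0.2452, 0.107], [0.5384, 0.2564, 0.2069], [0.5494, 0.2634, 0.2315]]
0.68 [500.1, 214.5] 96475 [[0.5262, 0.1712, 0.0236], [0.5859, 0.2824, 0.1569], [0.6106, 0.3531, 0.2252]]
```

View pics/w2.png

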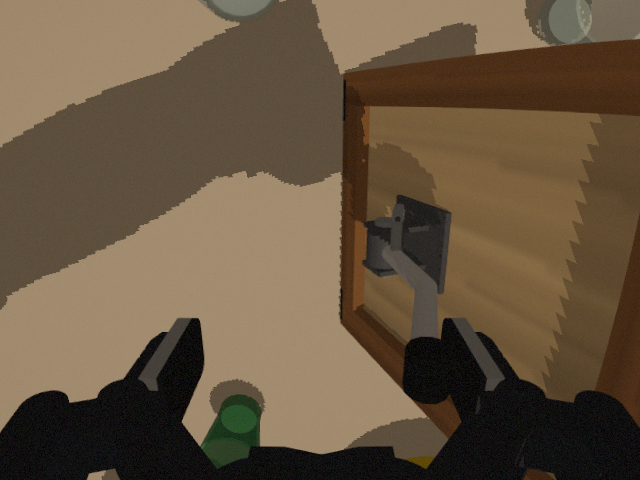

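The foot at about (430,365) rests against the far finger and is swinging out; the board is unmoved. I'll keep pushing.

Request:
step_arm(rows=[[[0, -10, 1], 0], [[0, -20, 3], 0], [[0, -30, 5], 0], [[0, -40, 8], 0], [[0, -50, 11], 0], [[0, -60, 14], 0], [[0, -70, 18], 0], [[0, -80, 21], 0], [[0, -88, 24], 0], [[0, -88, 24], 0], [[0, -88, 24], 0]])

```text
clock: 5.62
eef_pos: [0.4642, 0.1429, 0.2448]
tool_rot: [0.789, 0.614, 0.0, 0.0]
ft_force: [0.0, 1.1, 0.8]
grip_width: 0.0855
grasp_force: 0.0
```

```bash
python3 w.py w3.png | tail -2
```

```text
0.443:-0.003-0.001  0.449:-0.003-0.001  0.455:-0.003-0.001  0.461:-0.003-0.001  0.467:-0.003-0.001  0.473:-0.003-0.001  0.479:-0.003-0.000  0.485:-0.003-0.001  0.491:-0.004-0.001  0.497:-0.003-0.000  0.503:-0.003-0.001  0.509:-0.003-0.001  0.515:-0.003-0.008  0.521:-0.003-0.024  0.527:0.019-0.029  0.533:0.023-0.028  0.539:0.023-0.041  0.545:0.036-0.056  0.551:0.049-0.072  0.557:0.063-0.085  0.563:0.077-0.101  0.569:0.092-0.113  0.575:0.106-0.118  
0.75 [472.3, 251.5] 5587 [[0.4227, 0.2415, 0.0477], [0.4989, 0.2536, 0.0963], [0.5435, 0.2654, 0.1117]]
```

View pics/w3.png

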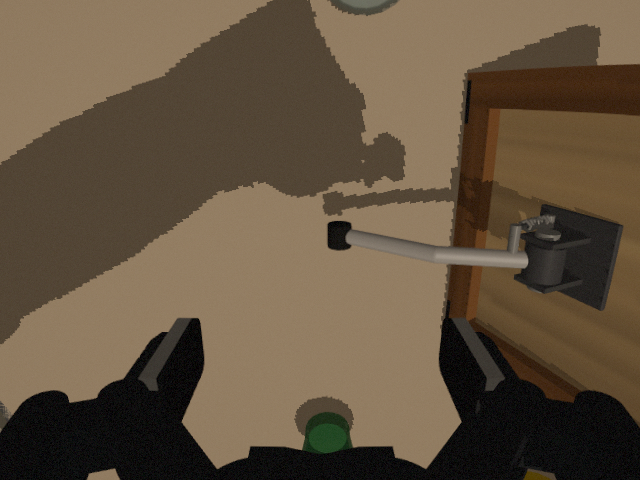

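Kickstand is snapped open (foot at about (340,235), s≈0.42, z≈0.05) and the board is still leaning. Next, go over the top rail.

Request:
step_arm(rows=[[[0, 0, -50], 0], [[0, 20, -100], 0], [[1, 70, -100], 0], [[2, 120, -100], 0], [[2, 160, -100], 0], [[2, 186, -100], 0], [[2, 186, -100], 0], [[2, 186, -100], 0]])

```text
clock: 6.72
eef_pos: [0.6442, 0.0993, 0.3443]
tool_rot: [0.789, 0.614, -0.0, -0.0]
ft_force: [-0.8, 0.4, 0.2]
grip_width: 0.0854
grasp_force: 0.0
```

```bash
python3 w.py w4.png
```

```text
clock 6.725 tcp s,t,z [0.5997 0.256  0.3443] 0.08538422556970626
centre
0.443:-0.002-0.071  0.449:-0.003-0.076  0.455:-0.003-0.079  0.461:-0.003-0.085  0.467:-0.002-0.088  0.473:-0.003-0.093  0.479:-0.003-0.096  0.485:-0.004-0.097  0.491:-0.003-0.098  0.497:-0.003-0.099  0.503:-0.002-0.101  0.509:-0.003-0.102  0.515:-0.001-0.103  0.521:0.019-0.104  0.527:0.101-0.108  0.533:0.025-0.113  0.539:0.025-0.114  0.545:0.040-0.113  0.551:0.069-0.108  0.557:0.077-0.091  0.563:0.091-0.106  0.569:0.105-0.117  0.575:0.113-0.124  0.581:0.124-0.139  0.587:0.138-0.154  0.593:0.153-0.167  0.599:0.166-0.182  0.605:0.182-0.223  0.611:0.221-0.238  0.617:0.233-0.238  0.623:0.231-0.235  0.629:0.229-0.233  
side
0.443:-0.003-0.001  0.449:-0.003-0.002  0.455:-0.002-0.001  0.461:-0.003-0.001  0.467:-0.003-0.001  0.473:-0.003-0.001  0.479:-0.003-0.001  0.485:-0.003-0.001  0.491:-0.003-0.001  0.497:-0.002-0.001  0.503:-0.002-0.001  0.509:-0.003-0.001  0.515:-0.003-0.001  0.521:0.007-0.020  0.527:0.020-0.030  0.533:0.023-0.028  0.539:0.024-0.037  0.545:0.037-0.052  0.551:0.051-0.067  0.557:0.065-0.081  0.563:0.
[... 321 characters left out ...]
0.473:-0.003-0.001  0.479:-0.003-0.002  0.485:-0.004-0.001  0.491:-0.003-0.001  0.497:-0.003-0.001  0.503:-0.003-0.001  0.509:-0.002-0.001  0.515:-0.003-0.008  0.521:0.007-0.023  0.527:0.022-0.030  0.533:0.023-0.028  0.539:0.025-0.040  0.545:0.040-0.054  0.551:0.054-0.068  0.557:0.068-0.083  0.563:0.082-0.097  0.569:0.096-0.112  0.575:0.111-0.126  0.581:0.125-0.140  0.587:0.139-0.155  0.593:0.153-0.169  0.599:0.168-0.183  0.605:0.181-0.225  0.611:0.222-0.238  0.617:0.233-0.237  0.623:0.230-0.235  0.629:0.229-0.233  0.641:0.164-0.171  0.647:0.122-0.171  0.653:0.084-0.169  0.659:0.072-0.115  
0.76 [208.9, 210.1] 2430 [[0.4243, 0.2432, 0.0552], [0.5106, 0.2537, 0.099], [0.5488, 0.2658, 0.1123]]
```

View pics/w4.png

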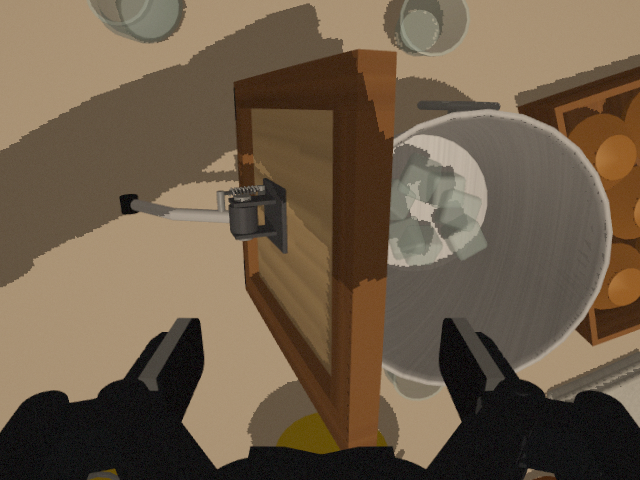

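The far finger (443,350) is clear of the rail front (385,350) and inside the bucket rim area above it. Descend and hook.

Request:
step_arm(rows=[[[0, 0, 40], 0], [[0, 0, 76], 0], [[0, 0, 76], 0], [[0, -6, 76], 0], [[0, -12, 75], 0], [[0, -18, 74], 0], [[0, -25, 73], 0], [[0, -32, 71], 0], [[0, -39, 69], 0], [[0, -46, 67], 0], [[0, -52, 65], 0], [[0, -52, 65], 0]])

```text
clock: 8.32
eef_pos: [0.5938, 0.1121, 0.2798]
tool_rot: [0.789, 0.615, -0.0, -0.0]
ft_force: [-0.3, -0.1, -0.6]
grip_width: 0.0855
grasp_force: 0.0
```

```bash
python3 w.py w5.png
```

```text
clock 8.325 tcp s,t,z [0.5476 0.2559 0.2798] 0.0854525987557639
centre
0.443:-0.003-0.066  0.449:-0.004-0.072  0.455:-0.003-0.078  0.461:-0.003-0.083  0.467:-0.003-0.086  0.473:-0.003-0.275  0.479:-0.003-0.277  0.485:-0.004-0.277  0.491:-0.003-0.275  0.497:-0.003-0.275  0.503:-0.003-0.257  0.509:-0.003-0.104  0.515:-0.003-0.111  0.521:0.005-0.113  0.527:0.023-0.112  0.533:0.024-0.109  0.539:0.047-0.083  0.545:0.084-0.110  0.551:0.110-0.121  0.557:0.118-0.144  0.563:0.143-0.173  0.569:0.170-0.244  0.575:0.241-0.247  0.581:0.242-0.246  0.587:0.241-0.251  0.593:0.241-0.257  0.599:0.269-0.274  0.605:0.268-0.275  0.611:0.269-0.277  0.617:0.274-0.277  0.623:0.274-0.274  
side
0.443:-0.003-0.000  0.449:-0.004-0.001  0.455:-0.004-0.000  0.461:-0.003-0.000  0.467:-0.004-0.001  0.473:-0.003-0.001  0.479:-0.003-0.000  0.485:-0.003-0.001  0.491:-0.003-0.000  0.497:-0.003-0.001  0.503:-0.003--0.000  0.515:-0.003-0.000  0.521:0.006-0.028  0.527:0.023-0.027  0.533:0.022-0.037  0.539:0.038-0.062  0.545:0.062-0.088  0.551:0.088-0.116  0.557:0.116-0.145  0.563:0.144-0.171  0.569:0.169-0.197  0.575:0.1
[... 158 characters left out ...]
0.003-0.001  0.491:-0.004-0.001  0.497:-0.003-0.001  0.503:-0.005-0.000  0.509:-0.004-0.001  0.515:-0.003-0.008  0.521:0.007-0.028  0.527:0.023-0.027  0.533:0.022-0.041  0.539:0.041-0.066  0.545:0.066-0.092  0.551:0.092-0.120  0.557:0.118-0.148  0.563:0.145-0.175  0.569:0.172-0.246  0.575:0.241-0.248  0.581:0.242-0.246  0.587:0.241-0.245  0.593:0.241-0.242  0.623:0.156-0.170  0.629:0.139-0.170  0.635:0.125-0.170  0.641:0.109-0.170  0.647:0.095-0.170  0.653:0.081-0.168  0.659:0.070-0.126  
0.57 [245.3, 233.7] 3259 [[0.4165, 0.2432, 0.034], [0.4974, 0.2539, 0.0944], [0.5313, 0.2662, 0.1112]]
0.21 [387.9, 225.5] 80705 [[0.5143, 0.1711, 0.0254], [0.5691, 0.2922, 0.225], [0.5884, 0.3542, 0.2461]]
```

Request:
step_arm(rows=[[[0, -5, -2], 0], [[0, -10, -5], 0], [[0, -15, -8], 0], [[0, -20, -10], 0], [[0, -20, -10], 0]])

```text
clock: 9.05
eef_pos: [0.5746, 0.117, 0.2901]
tool_rot: [0.789, 0.615, 0.0, 0.0]
ft_force: [0.3, 1.1, -0.5]
grip_width: 0.0853
grasp_force: 0.0
```

Request:
step_arm(rows=[[[0, 0, 0], 0], [[0, 0, 0], 0], [[0, 0, 0], 0], [[0, 0, 0], 0]], claw=-0.1)

```text
clock: 9.55
eef_pos: [0.5749, 0.1168, 0.2895]
tool_rot: [0.789, 0.614, -0.0, -0.0]
ft_force: [-0.6, 0.4, -0.5]
grip_width: 0.0468
grasp_force: 0.0
```

```bash
python3 w.py w6.png
python3 - <<'E'
from h import *
print(bot.get_obs()['ft_force'],bot.get_obs()['grasp_force'])
E
```

```text
clock 9.55 tcp s,t,z [0.5281 0.2558 0.2895] 0.046837572937385975
centre
0.443:-0.003-0.066  0.449:-0.003-0.071  0.455:-0.004-0.074  0.461:-0.004-0.078  0.467:-0.003-0.081  0.473:-0.003-0.280  0.479:-0.003-0.280  0.485:-0.003-0.280  0.491:-0.002-0.273  0.497:-0.003-0.107  0.503:0.103-0.259  0.509:0.104-0.106  0.521:0.247-0.250  0.527:0.247-0.250  0.533:0.247-0.250  0.539:0.248-0.250  0.551:0.218-0.259  0.557:-0.003--0.000  0.563:-0.003-0.273  0.569:-0.003-0.276  0.575:-0.003-0.280  0.581:-0.003-0.280  0.587:-0.004-0.278  0.593:-0.003-0.001  0.599:-0.003-0.170  0.605:-0.003-0.170  0.611:-0.003-0.129  0.617:-0.003-0.080  0.623:-0.003-0.037  0.629:-0.002--0.002  
side
0.443:-0.003-0.001  0.449:-0.003-0.001  0.455:-0.003-0.000  0.461:-0.003-0.000  0.467:-0.003-0.001  0.473:-0.003-0.001  0.479:-0.003-0.000  0.485:-0.002--0.000  0.491:-0.003--0.000  0.497:-0.003-0.000  0.557:-0.003-0.000  0.563:-0.004-0.000  0.569:-0.003-0.002  0.575:-0.003-0.001  0.581:-0.003-0.001  0.587:-0.003-0.001  0.593:-0.004-0.001  0.599:-0.003-0.000  0.605:-0.003-0.170  0.611:-0.003-0.170  0.617:-0.003-0.170  0.623
[... 264 characters left out ...]
0.003-0.001  0.521:0.247-0.251  0.527:0.247-0.251  0.533:0.247-0.251  0.539:0.247-0.250  0.557:-0.003-0.001  0.563:-0.003-0.001  0.569:-0.003-0.001  0.575:-0.003-0.001  0.581:-0.003-0.001  0.587:-0.003-0.001  0.593:-0.003-0.001  0.599:-0.003-0.001  0.605:-0.003-0.001  0.611:-0.003-0.001  0.617:-0.003-0.001  0.623:-0.003-0.170  0.629:-0.004-0.171  0.635:-0.003-0.170  0.641:-0.003-0.170  0.647:-0.003-0.170  0.653:-0.003-0.169  0.659:-0.003-0.126  
0.61 [250.7, 226.7] 2267 [[0.4108, 0.2433, 0.0123], [0.4798, 0.2541, 0.0858], [0.5055, 0.2673, 0.1065]]
0.37 [316.3, 222.3] 31429 [[0.4699, 0.2316, 0.0757], [0.5268, 0.3006, 0.2487], [0.5361, 0.3543, 0.2499]]
[-0.22101948  0.67672547 -0.27146764] 0.0
```

View pics/w6.png

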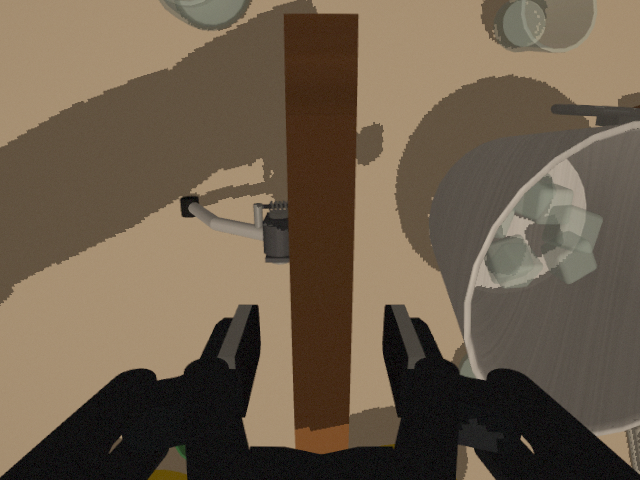

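The board now stands upright on its open kickstand, with the rail (325,300) between the fingers. Centre by 2 mm and close.

Request:
step_arm(rows=[[[0, 2, 0], 0], [[0, 2, 0], 0], [[0, 2, 0], 0], [[0, 2, 0], 0], [[0, 2, 0], 0], [[0, 2, 0], 0], [[0, 2, 0], 0], [[0, 2, 0], 0], [[0, 2, 0], 0], [[0, 2, 0], 0]], claw=1)

```text
clock: 10.9
eef_pos: [0.5768, 0.1164, 0.2897]
tool_rot: [0.789, 0.614, 0.0, -0.0]
ft_force: [-1.0, -0.0, 2.8]
grip_width: 0.0171
grasp_force: 59.7
```

```bash
cat > f.py <<'E'
from h import *
o=bot.get_obs(); print(o['clock'],o['eef_pos'],o['grip_width'],o['grasp_force'],o['ft_force'],o['joint_vel'])
u=np.array([.969,-.248]);v=np.array([.248,.969])
im,d,w=cloud('top')
s=w[...,:2]@u; t=w[...,:2]@v; z=w[...,2]
for r in bot.trace('kickstand_foot','top')[:2]:
    m=r['pixels']&~np.isnan(z); print(r['score'],np.round(np.percentile(np.c_[s[m],t[m],z[m]],[3,50,97],axis=0),4).tolist())
for n in ['scene','top']:
    im,d,w=cloud(n);save('e_'+n+'.png',im)
    s=w[...,:2]@u; t=w[...,:2]@v; z=w[...,2]
    # front/back face points away from fingers
    for lo,hi,name in [(.16,.215,'L'),(.30,.36,'R')]:
      for z0 in (.03,.09,.15,.21,.235,.25):
        m=(t>lo)&(t<hi)&(abs(z-z0)<.012)&(s>.48)&(s<.58)
        if m.sum()>3: print(n,name,z0,m.sum(),np.round(np.percentile(s[m],[5,50,95]),4))
E
python3 f.py
```

```text
10.9 [0.57682905 0.11638967 0.28970848] 0.017129432880926145 59.66492235660553 [-1.01992829 -0.0185524   2.77833801] [ 0.00010937 -0.00066103  0.00202221 -0.00049919 -0.00177173 -0.00018083]
scene L 0.03 46 [0.5317 0.5352 0.5383]
scene L 0.09 137 [0.532  0.534  0.5379]
scene L 0.15 152 [0.5332 0.5352 0.5387]
scene L 0.21 165 [0.5337 0.5359 0.5393]
scene L 0.235 201 [0.5284 0.5384 0.5405]
scene L 0.25 274 [0.5215 0.534  0.5404]
scene R 0.03 87 [0.5312 0.5349 0.5371]
scene R 0.09 142 [0.5323 0.5349 0.5381]
scene R 0.15 150 [0.5327 0.5358 0.5388]
scene R 0.21 172 [0.5338 0.5364 0.5393]
scene R 0.235 203 [0.5249 0.5377 0.54  ]
scene R 0.25 263 [0.5211 0.5333 0.5397]
top L 0.03 70 [0.5196 0.5243 0.5298]
top L 0.09 18 [0.5202 0.5302 0.5307]
top L 0.15 4 [0.5209 0.5211 0.5211]
top L 0.21 4 [0.5217 0.5217 0.522 ]
top L 0.235 33 [0.5218 0.5222 0.5381]
top L 0.25 212 [0.5223 0.5306 0.5394]
```

Request:
step_arm(rows=[[[0, 0, 0], 0], [[0, 0, 0], 0], [[0, 0, 0], 0], [[0, 0, 0], 0]])

```text
clock: 11.6
eef_pos: [0.5768, 0.1164, 0.2897]
tool_rot: [0.789, 0.614, 0.0, 0.0]
ft_force: [-1.1, 1.5, 3.0]
grip_width: 0.0171
grasp_force: 59.8
```

Run:
```python
from h import *
u=np.array([.969,-.248]);v=np.array([.248,.969])
im,d,w=cloud('wrist')
r=bot.trace('kickstand_foot','wrist')
if r:
    m=r[0]['pixels']&~np.isnan(w[...,2]); q=w[m]; print(r[0]['score'],np.round(np.percentile(np.c_[q[:,:2]@u,q[:,:2]@v,q[:,2]],[3,50,97],axis=0),3).tolist())
o=bot.get_obs();print(o['grasp_force'],o['ft_force'])
print(bot.job_done())
```

```text
0.64 [[0.412, 0.243, 0.011], [0.482, 0.254, 0.086], [0.508, 0.268, 0.107]]
59.81965899467468 [-1.17943514  1.14753473  3.69952157]
the job is handed in; nothing more can be done
None
```

I handed the job in at about 11.6 s: the kickstand is snapped open and the board stands about 0.01 rad from upright on the table, clear of the bucket, with the top rail gripped at about 60 N. The hand-in gave no verdict, and I did not re-measure the bucket and glasses at the end.

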